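# Find and reject the climate loggers with a loose block inside

### The arm

A 6-joint arm with a two-finger parallel gripper is mounted at the origin on a cart in front of the work surface, level with it; the furniture and walls round the work are solid. World frame = base frame: x ahead of the robot, y to its left, z up, the work surface at z = 0. Lengths are in m, angles in rad, forces in N, time in s.
With the tool pointing down it reaches from about 0.35 to 0.725 m from the base axis. Payload 6 kg.
Tool frame: the origin (TCP) lies between the finger pads; the fingertips stand 17 mm ahead of it and the grasp point (between the pads) lies 2 mm behind it (bot.finger_overhang is the distance from the TCP to the fingertips, in m); z points along the fingers, y is the line along which they close (so a half turn about z gives the same grasp; the last joint's range is limited). The gripper opens to 85 mm and grips with 20 to 120 N. Pads are 22 mm wide; open, the fingers measure 114 mm over their backs; the gripper's body (76 mm by 85 mm) begins 54 mm behind the grasp point. The pads swing forward as they close: fully open they stand 13 mm farther back than shut.
Start: joints at [1.49, 0.04, 0.085, 0, -1.615, -0.334], TCP at [0.242, 0.549, 0.248] pointing down, gripper open.
Joint ranges: [-2.56, 2.56], [-1.29, 2.01], [-1.08, 1.49], [-3.29, 1.98], [-2.81, -0.18], [-2.99, 2.99]. Speed limits (rad/s): [2.57, 2.57, 3.01, 3.14, 3.14, 3.14].

### API

Orientations are given as a unit quaternion [w, x, y, z].
In Python, from plant import sensors, snapshot, ticket, bot gives the robot as it stands. The module is installed in compiled form; this text tells all that it offers.
- The arm moves only by the tool move_arm, never from a script. Its argument "plan" is a list of rows, each an object with "translation": the shift along the world's x, y, z in m, a list of three; "rotation": the turn, a rotation vector about the world's x, y, z in rad, a list of three; "claw": the opening, from 0 (shut) to 1 (fully open). In form: [{"translation": [dx, dy, dz], "rotation": [rx, ry, rz], "claw": claw}, ...]. A call has 1 to 12 rows; each row shifts and turns the commanded pose from where the row before left it; what a row does not reach is not made up. A row lasts 1/12 s, in which the tool goes at most 41.7 mm and 7.16 degrees, less where a joint would pass 70% of its speed; a pose out of reach is approached as far as the arm can. A call with a gripper value outside its range is refused whole. The fingers move at their own pace and stop on an object; "force" is the grip in N (left out, the last holds). Time passes only in rows, so rows that do not move let the fingers close. It gives the time, the measured TCP pose, the force and the opening at its end, in the units of the state.
- sensors.observe(): the state, without advancing time (a new reading comes with each control period).
- snapshot(name): name is "side" or "top"; returns a dict with "pixels" (480x640x3 uint8, red, green, blue), "fx", "fy", "cx", "cy" (pixels), "xyz" and "orientation" of the camera in the world. Camera axes: x right, y up, looking along -z (the intrinsics and any distortion apply to the point x, -y, -z); pixel columns grow to the right and rows downward; lengths in m; the calibration is good to about 2 mm. A picture is of the moment at which its call begins. There is no depth.
- ticket.sign_off(): hands the job in, once; it reports no verdict.
The state is a dict: "t": time; "joint_pos": joint angles; "dq": joint speeds; "joint_torque": joint torques, N m; "ee_pos": TCP position; "tool_rot": TCP orientation; "ft_force": force on the tool from outside, world axes, zero at the start; "moment": the same for the moment, N m; "width": opening from 0.0 (shut) to 1.0 (fully open).
Only numpy, scipy, OpenCV 4.12 (cv2) and the standard library are available. Lean on these libraries where they do the work, as an engineer would, in place of code of your own. Each camera call takes 0.05 s, during which the arm holds its last target. There are 200 camera calls.

### The job

Before the three white climate loggers go back into the display cases, find out by tipping them, pressing an end down, which of them has a heavy block sliding loose inside. Put any logger with a loose inner block on the red reject board, resting on its foot and one low end, and leave the sound ones standing level where they are. Do not bear down hard on the loggers or turn them over, and leave the pigment jar, thread spool and eraser where they are.

Things in the scene. Friction and masses are not known exactly. Their poses are not given: they have to be found in the camera images.
- logger_a: sealed climate logger (3 alike): white case 130 (x) x 52 (y) x 31 mm high, display in the middle of its top, on a black foot under its middle (28 mm along x, 46 along y, 14 high); top 45 mm above the worktop. Origin: centre of the foot's underside; z up. 0.4 kg. Press on a grey patch, 50 mm from the middle along +x or -x; grip across the 52 mm. Whether its block is loose cannot be seen
- logger_b: like logger_a. Pressed on a patch (about 2 N) any logger tips 0.27 rad over the foot's edge until that end meets the worktop, the patch sinking 11 mm and swinging 11 mm outward. Sound (heavy inner block stuck at its middle): pushes back at the finger, rocks level when let go. Loose: the block slides 30 mm to the low end, the push dies away and it stays down on that end
- logger_c: like logger_a. A logger with a loose block stands level until it is first tipped (its block lies at the middle); after that it always rests on its foot's edge and one end, 0.27 rad from level
- reject_board: red reject board fixed flat on the worktop, 240 (x) x 180 (y) x 4 mm, thin white line round its edge; origin at the centre of its underside, x along its long side
- worktop: dark fixed worktop, its top is z = 0; a logger that the fingers press onto it with more than 60 N is damaged
- eraser_by: small block eraser in a blue sleeve, 23 x 50 x 13 mm, a bystander; origin at the centre of its underside
- spool_by: wooden thread spool standing upright, 39 mm across, 58 mm high, a bystander; origin at the centre of its underside
- jar_by: small glass pigment jar with a white lid, 48 mm across, 58 mm high, a bystander; origin at the centre of its underside
There are look-alikes about, which are no part of the job. Leave any green or orange look-alike of the logger_a alone.

How it is judged:
At the end, for the whole second after the job is handed in: The logger whose block is loose rests tipped (0.15 to 0.42 rad) with its foot on the red board (its origin within 105 mm along and 75 mm across the board's centre, and under 15 mm above the worktop); every sound logger stands level (within 0.05 rad) within 50 mm of where it started; all are at rest (((x of logger_a in the frame of reject_board between -0.105 and 0.105 m and y of logger_a in the frame of reject_board between -0.075 and 0.075 m and height (world z) of logger_a below 0.015 m and angle between logger_a's own z axis and vertical between 0.15 and 0.42 rad) or (x of logger_b in the frame of reject_board between -0.105 and 0.105 m and y of logger_b in the frame of reject_board between -0.075 and 0.075 m and height (world z) of logger_b below 0.015 m and angle between logger_b's own z axis and vertical between 0.15 and 0.42 rad) or (x of logger_c in the frame of reject_board between -0.105 and 0.105 m and y of logger_c in the frame of reject_board between -0.075 and 0.075 m and height (world z) of logger_c below 0.015 m and angle between logger_c's own z axis and vertical between 0.15 and 0.42 rad)) and ((x of logger_a in the frame of reject_board between -0.105 and 0.105 m and y of logger_a in the frame of reject_board between -0.075 and 0.075 m and height (world z) of logger_a below 0.015 m and angle between logger_a's own z axis and vertical between 0.15 and 0.42 rad) or (distance of logger_a from where it was at the start of the episode below 0.05 m and angle between logger_a's own z axis and vertical below 0.05 rad)) and ((x of logger_b in the frame of reject_board between -0.105 and 0.105 m and y of logger_b in the frame of reject_board between -0.075 and 0.075 m and height (world z) of logger_b below 0.015 m and angle between logger_b's own z axis and vertical between 0.15 and 0.42 rad) or (distance of logger_b from where it was at the start of the episode below 0.05 m and angle between logger_b's own z axis and vertical below 0.05 rad)) and ((x of logger_c in the frame of reject_board between -0.105 and 0.105 m and y of logger_c in the frame of reject_board between -0.075 and 0.075 m and height (world z) of logger_c below 0.015 m and angle between logger_c's own z axis and vertical between 0.15 and 0.42 rad) or (distance of logger_c from where it was at the start of the episode below 0.05 m and angle between logger_c's own z axis and vertical below 0.05 rad)) and linear speed of each of logger_a, logger_b, logger_c below 0.02 m/s); the robot touches nothing.
It fails at once if the fingers press a logger onto the worktop with more than 60 N ((contact force between logger_a and worktop above 60 N and contact force between the fingers and logger_a above 15 N) or (contact force between logger_b and worktop above 60 N and contact force between the fingers and logger_b above 15 N) or (contact force between logger_c and worktop above 60 N and contact force between the fingers and logger_c above 15 N)).
It fails at once if a logger is turned over (tilted more than 1 rad) (angle between any of logger_a, logger_b, logger_c's own z axis and vertical above 1 rad).
It fails at once if the jar, the spool or the eraser is moved more than 25 mm (distance of any of eraser_by, spool_by, jar_by from where it was at the start of the episode above 0.025 m).
It also fails if it takes over 62 s, if anything falls off the work surface, if the arm or the gripper's body presses on something with over 40 N, if the wrist force passes 120 N, or if a joint passes its speed limit or range.

## Working session

There is one attempt and no reset: what is moved stays moved. The work goes in short steps, Python scripts to look and compute and a tool call to move; the robot and the scene stay as the last step left them, time stands still between calls to the robot, and variables do not carry over. Pictures are saved under pics/ and viewed, on a budget of 10 in all, crops included, one or two more only if the job needs it, and the job is handed in when it is done.

Besides the shell and the picture viewer there is one more tool, called after "Emit:" as a command line: name --argument value ..., lists and objects as JSON in quotes. move_arm: Moves the arm, as the interface text tells. Its arguments: {"type":"object","properties":{"plan":{"type":"array"},"force":{"type":"number"}},"required":["plan"]}

```bash
mkdir -p pics; python3 - <<'E'
from plant import sensors, snapshot, bot
import cv2, pickle
for n in ("top","side"):
    s=snapshot(n); pickle.dump(s,open(f"{n}.pkl","wb"))
    cv2.imwrite(f"pics/{n}0.png",s["pixels"][:,:,::-1])
    print(n,{k:v for k,v in s.items() if k!="pixels"})
print(sensors.observe())
E
```

```text
top {'fx': 440.6989377799127, 'fy': 440.6989377799127, 'cx': 321.1502819768126, 'cy': 240.3647390674199, 'xyz': array([0.5286603 , 0.01269996, 0.94897405]), 'orientation': array([ 0.7083943 ,  0.00265402, -0.02682716, -0.70530191])}
side {'fx': 581.9631131542006, 'fy': 581.9631131542006, 'cx': 308.697163087314, 'cy': 241.9484146700025, 'xyz': array([ 0.52971906, -0.97409039,  0.67593636]), 'orientation': array([ 8.85552308e-01,  4.64283048e-01, -3.77509923e-04, -1.54343320e-02])}
{'t': 0.1, 'joint_pos': array([ 1.48970241e+00,  4.07895214e-02,  8.39361626e-02, -4.07460722e-04,
       -1.61550077e+00, -3.33668886e-01]), 'dq': array([ 0.00151188, -0.00126927,  0.00165134,  0.00265322, -0.00025944,
        0.00035126]), 'joint_torque': array([-4.58427850e-03, -3.69345617e+01,  3.48288238e+01,  6.95164829e+00,
       -4.40427757e-03, -4.28798501e-06]), 'ee_pos': array([0.24162467, 0.54891481, 0.24737149]), 'tool_rot': array([ 7.98335723e-04,  9.78574959e-01, -2.05889295e-01, -1.03808506e-04]), 'ft_force': array([ 0.33957614, -0.32500725, -0.20836892]), 'moment': array([ 0.06508335, -0.02353764,  0.07045489]), 'width': 1.0002973415733236}
```

View pics/top0.png

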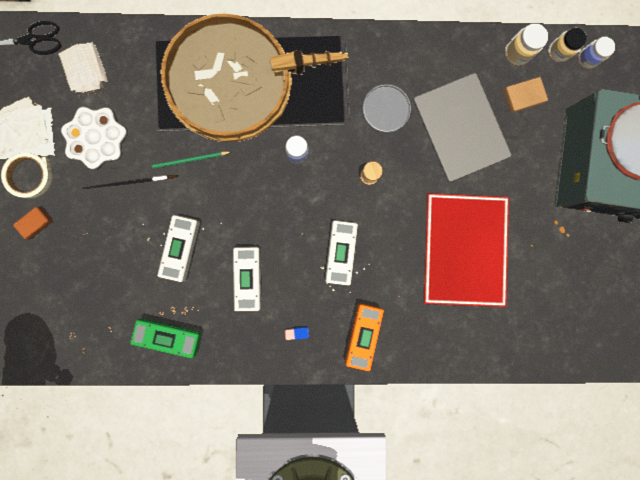

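View pics/side0.png

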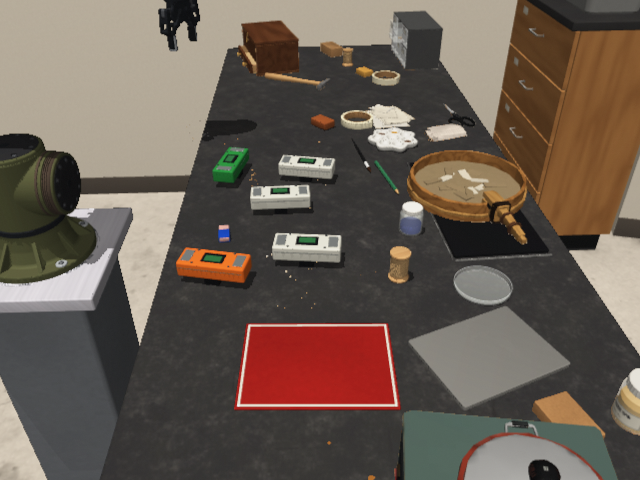

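The top view shows three white loggers at (178,248), (246,278) and (342,253). The green one (165,337) and the orange one (365,337) are look-alikes to leave alone. The red board is at (467,250), the jar at (296,148), the spool at (371,173) and the eraser at (297,334). The side view agrees. The white ones fit the description, so I'll measure them and confirm in an enlarged crop.

```bash
cat > h.py <<'E'
import numpy as np, cv2, pickle
from scipy.spatial.transform import Rotation as R
def rot(q): return R.from_quat(np.roll(q,-1)).as_matrix()
def ray(s,uv):
    u,v=uv; d=np.array([(u-s["cx"])/s["fx"],-(v-s["cy"])/s["fy"],-1])
    return np.array(s["xyz"]),rot(s["orientation"])@d
def cast(s,uv,z):
    o,d=ray(s,uv); return o+d*(z-o[2])/d[2]
def proj(s,p):
    c=rot(s["orientation"]).T@(np.array(p)-s["xyz"]); return np.array([s["cx"]-s["fx"]*c[0]/c[2],s["cy"]+s["fy"]*c[1]/c[2]])
def blobs(m,lo,hi):
    m=cv2.morphologyEx(m.astype(np.uint8),cv2.MORPH_CLOSE,np.ones((3,3)))
    cs,_=cv2.findContours(m,cv2.RETR_EXTERNAL,cv2.CHAIN_APPROX_NONE)
    return [c for c in cs if lo<cv2.contourArea(c)<hi]
def rect(s,c,z):
    p=np.array([cast(s,q,z)[:2] for q in c[:,0]],np.float32)
    (x,y),(w,h),a=cv2.minAreaRect(p); b=a if w>h else a+90
    return x,y,max(w,h),min(w,h),((b+90)%180)-90
E
python3 - <<'E'
from h import *
s=pickle.load(open("top.pkl","rb")); P=s["pixels"]; h=cv2.cvtColor(P,cv2.COLOR_RGB2HSV)
for n,m,lo,hi,z in (("white",(h[...,1]<40)&(h[...,2]>190),500,4000,.045),("disp",(h[...,0]>50)&(h[...,0]<90)&(h[...,1]>90)&(h[...,2]>60),60,400,.045),("red",(h[...,1]>150)&(h[...,2]>110)&((h[...,0]<6)|(h[...,0]>174)),3000,20000,.004),("blue",(h[...,0]>100)&(h[...,0]<130)&(h[...,1]>150)&(h[...,2]>100),50,400,.013),("wood",(h[...,0]>10)&(h[...,0]<22)&(h[...,1]>90)&(h[...,2]>140),100,3000,.058),("lid",(h[...,1]<40)&(h[...,2]>190),200,500,.058)):
    for c in blobs(m,lo,hi):
        print(n,c[:,0].mean(0).round(),np.round(rect(s,c,z),4))
d=P[190:330,140:380]; cv2.imwrite("pics/crop.png",cv2.resize(d[:,:,::-1],None,fx=3.2,fy=3.2,interpolation=cv2.INTER_CUBIC))
E
```

```text
white [246. 279.] [0.4871 0.1336 0.1263 0.0505 0.6785]
white [341. 253.] [ 0.5416 -0.0599  0.1279  0.0509 -6.6973]
white [177. 248.] [  0.5492   0.2748   0.1282   0.0504 -12.8719]
white [ 93. 136.] [  0.7747   0.446    0.1278   0.125  -39.2827]
white [630. 139.] [ 0.7856 -0.6656  0.1485  0.0566 -1.5545]
white [82. 68.] [ 0.9182  0.4734  0.1006  0.0707 19.3423]
disp [366. 338.] [  0.3672  -0.1096   0.0314   0.0172 -13.2144]
disp [245. 279.] [0.488  0.1366 0.0306 0.0162 0.5983]
disp [341. 253.] [ 0.5419 -0.0579  0.0313  0.0175 -5.125 ]
disp [175. 248.] [  0.5502   0.2779   0.0334   0.0176 -12.9672]
disp [186. 160.] [ 7.2990e-01  2.5920e-01  1.4070e-01  8.2000e-03 -7.8596e+01]
red [466. 250.] [ 0.5502 -0.3355  0.2211  0.1607 -2.1728]
blue [301. 333.] [ 3.73100e-01  2.22000e-02  2.81000e-02  2.36000e-02 -8.32715e+01]
wood [364. 337.] [  0.3713  -0.1054   0.128    0.0519 -12.9867]
wood [ 30. 223.] [ 5.98300e-01  5.60100e-01  5.82000e-02  3.78000e-02 -5.04661e+01]
wood [371. 173.] [  0.7048  -0.1202   0.0499   0.0384 -20.4239]
wood [527.  93.] [ 8.75100e-01 -4.46100e-01  7.73000e-02  5.32000e-02 -7.22055e+01]
wood [324.  57.] [ 9.43700e-01 -2.39000e-02  9.27000e-02  1.74000e-02 -8.40168e+01]
wood [565.  47.] [ 9.74100e-01 -5.29300e-01  4.74000e-02  2.66000e-02  4.04393e+01]
wood [523.  47.] [ 9.73600e-01 -4.39000e-01  5.08000e-02  3.02000e-02  4.32411e+01]
lid [296. 146.] [ 7.59300e-01  3.43000e-02  4.08000e-02  3.91000e-02 -8.93244e+01]
lid [210.  68.] [ 9.17000e-01  2.09100e-01  7.53000e-02  2.95000e-02 -5.02323e+01]
lid [603.  45.] [ 0.9807 -0.6146  0.0429  0.0414 36.5239]
```

View pics/crop.png

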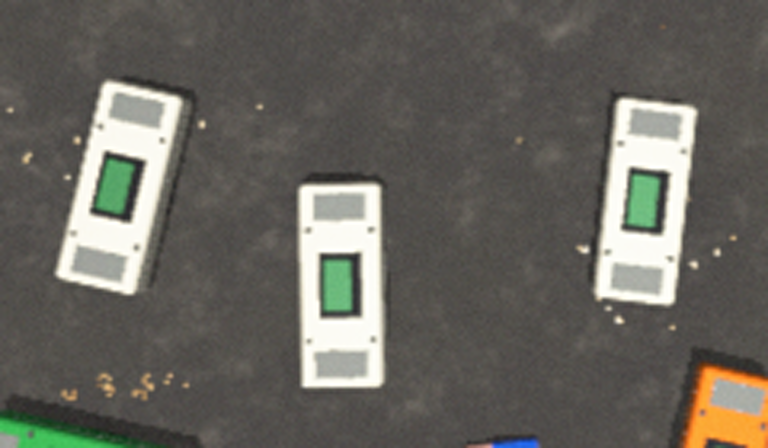

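The crop confirms three white cases, each with two grey patches and a green display. They're at about (0.550, 0.277, −13°), (0.488, 0.135, 0.6°) and (0.542, −0.059, −6°), and their outlines measure about 128×51 mm, which matches. I'll press the near patch of the left one first.

Emit:
move_arm --plan '[{"translation":[0.0216,-0.0218,-0.0122],"rotation":[0,0,0.0157],"claw":0},{"translation":[0.0216,-0.0218,-0.0122],"rotation":[0,0,0.0157],"claw":0},{"translation":[0.0216,-0.0218,-0.0122],"rotation":[0,0,0.0157],"claw":0},{"translation":[0.0216,-0.0218,-0.0122],"rotation":[0,0,0.0157],"claw":0},{"translation":[0.0216,-0.0218,-0.0122],"rotation":[0,0,0.0157],"claw":0},{"translation":[0.0216,-0.0218,-0.0122],"rotation":[0,0,0.0157],"claw":0},{"translation":[0.0216,-0.0218,-0.0122],"rotation":[0,0,0.0157],"claw":0},{"translation":[0.0216,-0.0218,-0.0122],"rotation":[0,0,0.0157],"claw":0},{"translation":[0.0216,-0.0218,-0.0122],"rotation":[0,0,0.0157],"claw":0},{"translation":[0.0216,-0.0218,-0.0122],"rotation":[0,0,0.0157],"claw":0},{"translation":[0.0216,-0.0218,-0.0122],"rotation":[0,0,0.0157],"claw":0},{"translation":[0.0216,-0.0218,-0.0122],"rotation":[0,0,0.0157],"claw":0}]' --force 30

```text
t: 1.1
ee_pos: [0.5016, 0.2861, 0.1009]
tool_rot: [0.0, 0.994, -0.113, -0.0]
ft_force: [0.3, 0.6, -0.0]
width: -0.001
```

```bash
python3 -c "
from plant import bot,sensors
print(bot.finger_overhang, sensors.observe())"
```

```text
0.017 {'t': 1.1, 'joint_pos': array([ 8.65455820e-01,  1.43502498e-02, -2.10606489e-01, -1.73052776e-04,
       -1.34634631e+00,  4.79809537e-01]), 'dq': array([-0.67547523,  0.31564764,  0.0441122 , -0.00143841,  0.27340925,
        0.85916047]), 'joint_torque': array([  2.96987928, -36.88763022,  33.17599297,   6.6905348 ,
        -0.46255446,  -1.14700545]), 'ee_pos': array([0.50163985, 0.28613543, 0.10092813]), 'tool_rot': array([ 1.63053525e-04,  9.93646502e-01, -1.12545802e-01, -2.11471039e-04]), 'ft_force': array([ 0.34544255,  0.64187583, -0.00979867]), 'moment': array([ 0.09790437, -0.02625886, -0.01717678]), 'width': -0.0006324924758767067}
```

Emit:
move_arm --plan '[{"translation":[0,0.001,-0.0125],"rotation":[0,0,0],"claw":0},{"translation":[0,0,-0.0125],"rotation":[0,0,0],"claw":0},{"translation":[0,0,-0.0125],"rotation":[0,0,0],"claw":0},{"translation":[-0.0017,0.0004,-0.002],"rotation":[0,0,0],"claw":0},{"translation":[-0.0017,0.0004,-0.002],"rotation":[0,0,0],"claw":0},{"translation":[-0.0017,0.0004,-0.002],"rotation":[0,0,0],"claw":0},{"translation":[-0.0017,0.0004,-0.002],"rotation":[0,0,0],"claw":0},{"translation":[-0.0017,0.0004,-0.002],"rotation":[0,0,0],"claw":0},{"translation":[-0.0017,0.0004,-0.002],"rotation":[0,0,0],"claw":0},{"translation":[0,0,0],"rotation":[0,0,0],"claw":0},{"translation":[0,0,0],"rotation":[0,0,0],"claw":0}]'

```text
t: 2.02
ee_pos: [0.49, 0.2917, 0.053]
tool_rot: [-0.0, 0.994, -0.113, -0.0]
ft_force: [-6.4, 0.2, 5.7]
width: 0.004
```

```bash
python3 - <<'E'
from h import *
from plant import snapshot
s=snapshot("side"); cv2.imwrite("pics/p1.png",cv2.resize(s["pixels"][110:290,200:360,::-1],None,fx=3.3,fy=3.3))
E
```

```text
(no output)
```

View pics/p1.png

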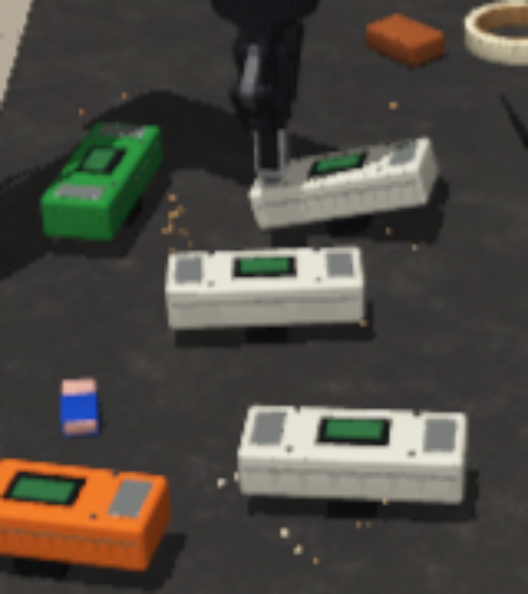

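It's tipped with the near end down, in contact at about 6 N. I'll hold briefly, then release and move on above the second logger.

Emit:
move_arm --plan '[{"translation":[0,0,0],"rotation":[0,0,0],"claw":0},{"translation":[0,0,0],"rotation":[0,0,0],"claw":0},{"translation":[0,0,0],"rotation":[0,0,0],"claw":0},{"translation":[0.0025,-0.0006,0.003],"rotation":[0,0,0],"claw":0},{"translation":[0.0025,-0.0006,0.003],"rotation":[0,0,0],"claw":0},{"translation":[0.0025,-0.0006,0.003],"rotation":[0,0,0],"claw":0},{"translation":[0.0025,-0.0006,0.003],"rotation":[0,0,0],"claw":0},{"translation":[0,0,0.002],"rotation":[0,0,0],"claw":0},{"translation":[0,0,0.002],"rotation":[0,0,0],"claw":0}]'

```text
t: 2.82
ee_pos: [0.5008, 0.2883, 0.0682]
tool_rot: [0.0, 0.994, -0.113, -0.0]
ft_force: [0.9, 0.2, -0.3]
width: -0.002
```

Emit:
move_arm --plan '[{"translation":[0,0,0.02],"rotation":[0,0,0],"claw":0},{"translation":[0,0,0.02],"rotation":[0,0,0],"claw":0},{"translation":[-0.012,-0.03,0],"rotation":[0,0,0.05],"claw":0},{"translation":[-0.012,-0.03,0],"rotation":[0,0,0.05],"claw":0},{"translation":[-0.012,-0.03,0],"rotation":[0,0,0.05],"claw":0},{"translation":[-0.012,-0.03,0],"rotation":[0,0,0.05],"claw":0},{"translation":[-0.012,-0.03,0],"rotation":[0,0,0.03],"claw":0}]'

```text
t: 3.4
ee_pos: [0.4399, 0.1372, 0.108]
tool_rot: [0.0, 1.0, 0.003, -0.0]
ft_force: [0.4, -0.5, 0.6]
width: -0.002
```

```bash
cat > rep.py <<'E'
from h import *
from plant import snapshot,sensors
s=snapshot("top"); P=s["pixels"]; h=cv2.cvtColor(P,cv2.COLOR_RGB2HSV)
for n,m,lo,hi in (("white",(h[...,1]<40)&(h[...,2]>150),300,4000),("disp",(h[...,0]>50)&(h[...,0]<90)&(h[...,1]>90)&(h[...,2]>60),60,300)):
    for c in blobs(m,lo,hi):
        r=rect(s,c,.045)
        if r[0]<.68 and abs(r[1])<.5: print(n,c[:,0].mean(0).round(),np.round(r,4))
o=sensors.observe(); print(o["t"],o["ee_pos"],o["ft_force"])
E
cat > sv.py <<'E'
import sys
from h import *
from plant import snapshot
s=snapshot("side"); a,b,c,d=map(int,sys.argv[2:6]); cv2.imwrite(sys.argv[1],cv2.resize(s["pixels"][a:b,c:d,::-1],None,fx=3,fy=3))
E
python3 rep.py; python3 sv.py pics/p2.png 110 290 160 360
```

```text
white [247. 272.] [0.4979 0.1341 0.1082 0.0496 1.7139]
white [341. 253.] [ 0.5416 -0.0595  0.129   0.0522 -6.6983]
white [177. 248.] [  0.5499   0.2749   0.129    0.0526 -12.4606]
disp [366. 338.] [  0.3675  -0.1096   0.0318   0.0173 -11.5088]
disp [245. 279.] [0.487  0.1366 0.0325 0.0162 0.5984]
disp [340. 252.] [ 0.5425 -0.058   0.0329  0.0172 -5.6421]
disp [175. 247.] [  0.5508   0.2778   0.0334   0.0176 -12.9672]
3.45 [0.43845569 0.13373973 0.10832445] [ 2.76248952 -2.43418637  0.44030695]
```

View pics/p2.png

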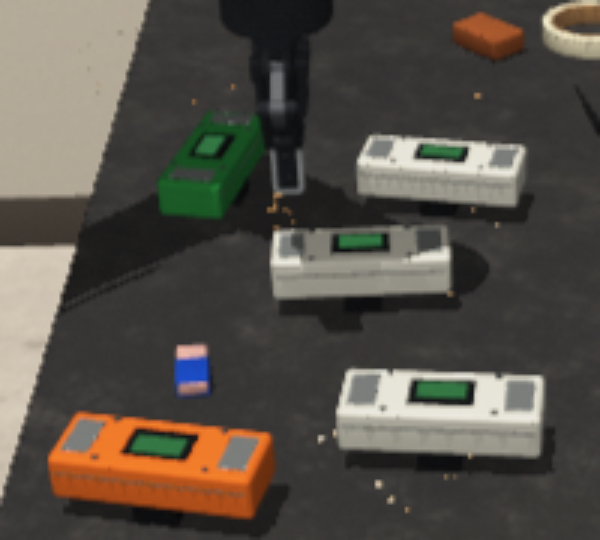

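Logger 1 is level again and in the same place, so it looks sound. Next is logger 2.

Emit:
move_arm --plan '[{"translation":[0,0.001,-0.015],"rotation":[0,0,0],"claw":0},{"translation":[0,0,-0.015],"rotation":[0,0,0],"claw":0},{"translation":[0,0,-0.0145],"rotation":[0,0,0],"claw":0},{"translation":[-0.0017,0,-0.0022],"rotation":[0,0,0],"claw":0},{"translation":[-0.0017,0,-0.0022],"rotation":[0,0,0],"claw":0},{"translation":[-0.0017,0,-0.0022],"rotation":[0,0,0],"claw":0},{"translation":[-0.0017,0,-0.0022],"rotation":[0,0,0],"claw":0},{"translation":[-0.0017,0,-0.0022],"rotation":[0,0,0],"claw":0},{"translation":[-0.0017,0,-0.0022],"rotation":[0,0,0],"claw":0},{"translation":[0,0,0],"rotation":[0,0,0],"claw":0},{"translation":[0,0,0],"rotation":[0,0,0],"claw":0},{"translation":[0,0,0],"rotation":[0,0,0],"claw":0}]'

```text
t: 4.5
ee_pos: [0.4316, 0.1399, 0.0536]
tool_rot: [-0.0, 1.0, 0.002, 0.002]
ft_force: [-5.5, -2.7, 11.4]
width: 0.0
```

Emit:
move_arm --plan '[{"translation":[0,0,0],"rotation":[0,0,0],"claw":0},{"translation":[0,0,0],"rotation":[0,0,0],"claw":0},{"translation":[0.0025,0,0.003],"rotation":[0,0,0],"claw":0},{"translation":[0.0025,0,0.003],"rotation":[0,0,0],"claw":0},{"translation":[0.0025,0,0.003],"rotation":[0,0,0],"claw":0},{"translation":[0.0025,0,0.003],"rotation":[0,0,0],"claw":0},{"translation":[0,0,0.005],"rotation":[0,0,0],"claw":0},{"translation":[0,0,0.02],"rotation":[0,0,0],"claw":0},{"translation":[0,0,0.02],"rotation":[0,0,0],"claw":0}]'

```text
t: 5.25
ee_pos: [0.4399, 0.139, 0.1073]
tool_rot: [0.001, 1.0, 0.002, -0.001]
ft_force: [0.0, 0.5, 0.2]
width: 0.002
```

Emit:
move_arm --plan '[{"translation":[0.0085,-0.031,0],"rotation":[0,0,-0.018],"claw":0},{"translation":[0.0085,-0.031,0],"rotation":[0,0,-0.018],"claw":0},{"translation":[0.0085,-0.031,0],"rotation":[0,0,-0.018],"claw":0},{"translation":[0.0085,-0.031,0],"rotation":[0,0,-0.018],"claw":0},{"translation":[0.0085,-0.031,0],"rotation":[0,0,-0.018],"claw":0},{"translation":[0.0085,-0.031,0],"rotation":[0,0,-0.018],"claw":0},{"translation":[0,0,0],"rotation":[0,0,0],"claw":0}]'

```text
t: 5.83
ee_pos: [0.4919, -0.0506, 0.1075]
tool_rot: [0.001, 0.998, -0.055, -0.0]
ft_force: [0.1, 1.4, -0.8]
width: 0.002
```

```bash
python3 rep.py; python3 sv.py pics/p3.png 110 290 160 360
```

```text
white [246. 266.] [0.5136 0.1349 0.0773 0.0487 0.5501]
white [342. 238.] [ 0.5685 -0.0636  0.0746  0.0505 -6.7549]
white [177. 248.] [  0.5499   0.2749   0.129    0.0526 -12.5662]
disp [245. 277.] [0.4891 0.1366 0.0325 0.0162 0.5985]
disp [175. 247.] [  0.5505   0.2776   0.0329   0.0181 -12.9128]
5.8833 [ 0.49154678 -0.04884425  0.10731898] [0.51699202 1.05316443 0.75368056]
```

View pics/p3.png

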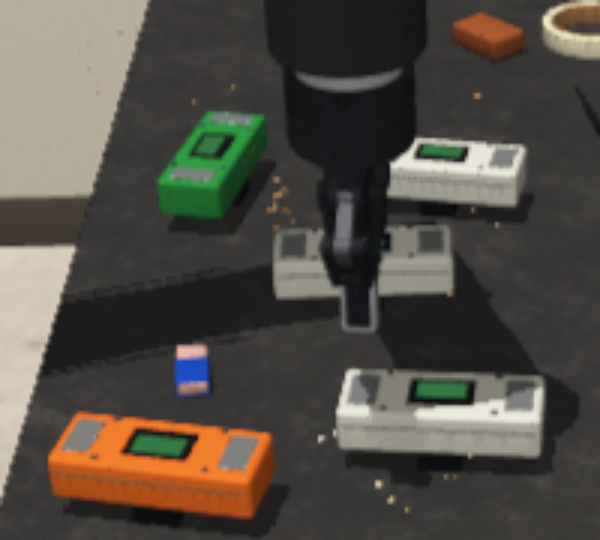

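Logger 2 is also level and in place, and it bottomed out at 11 N, so it looks sound too. Now logger 3.

Emit:
move_arm --plan '[{"translation":[0,-0.002,-0.015],"rotation":[0,0,0],"claw":0},{"translation":[0,0,-0.015],"rotation":[0,0,0],"claw":0},{"translation":[0,0,-0.0145],"rotation":[0,0,0],"claw":0},{"translation":[-0.0017,0.0002,-0.0021],"rotation":[0,0,0],"claw":0},{"translation":[-0.0017,0.0002,-0.0021],"rotation":[0,0,0],"claw":0},{"translation":[-0.0017,0.0002,-0.0021],"rotation":[0,0,0],"claw":0},{"translation":[-0.0017,0.0002,-0.0021],"rotation":[0,0,0],"claw":0},{"translation":[-0.0017,0.0002,-0.0021],"rotation":[0,0,0],"claw":0},{"translation":[-0.0017,0.0002,-0.0021],"rotation":[0,0,0],"claw":0},{"translation":[0,0,0],"rotation":[0,0,0],"claw":0},{"translation":[0,0,0],"rotation":[0,0,0],"claw":0},{"translation":[0,0,0],"rotation":[0,0,0],"claw":0}]'

```text
t: 6.93
ee_pos: [0.4817, -0.047, 0.0525]
tool_rot: [-0.0, 0.999, -0.052, 0.001]
ft_force: [-6.1, 1.8, 9.4]
width: -0.002
```

Emit:
move_arm --plan '[{"translation":[0,0,0],"rotation":[0,0,0],"claw":0},{"translation":[0,0,0],"rotation":[0,0,0],"claw":0},{"translation":[0.0025,-0.0003,0.003],"rotation":[0,0,0],"claw":0},{"translation":[0.0025,-0.0003,0.003],"rotation":[0,0,0],"claw":0},{"translation":[0.0025,-0.0003,0.003],"rotation":[0,0,0],"claw":0},{"translation":[0.0025,-0.0003,0.003],"rotation":[0,0,0],"claw":0},{"translation":[0,0,0.005],"rotation":[0,0,0],"claw":0},{"translation":[0,0,0.02],"rotation":[0,0,0],"claw":0},{"translation":[0,0,0.025],"rotation":[0,0,0],"claw":0},{"translation":[0,0,0.025],"rotation":[0,0,0],"claw":1},{"translation":[0,0,0.025],"rotation":[0,0,0],"claw":1}]'

```text
t: 7.85
ee_pos: [0.4912, -0.0486, 0.1639]
tool_rot: [0.0, 0.999, -0.052, -0.0]
ft_force: [0.1, 0.4, 0.1]
width: 0.271
```

```bash
python3 rep.py; python3 sv.py pics/p4.png 110 290 160 360
```

```text
white [255. 407.] [ 0.2264  0.1166  0.0952  0.036  -0.5526]
white [246. 267.] [0.5086 0.1347 0.0874 0.0487 0.6785]
white [342. 241.] [ 0.5612 -0.0641  0.0685  0.0514 -6.9712]
white [177. 248.] [  0.5499   0.2749   0.129    0.0525 -12.5695]
disp [245. 278.] [0.489  0.1366 0.0326 0.0162 0.5983]
disp [175. 247.] [  0.5508   0.2775   0.0334   0.0181 -12.9128]
7.9 [ 0.49340585 -0.04895681  0.17002004] [ 0.86243806 -1.09854847  5.69799156]
```

View pics/p4.png

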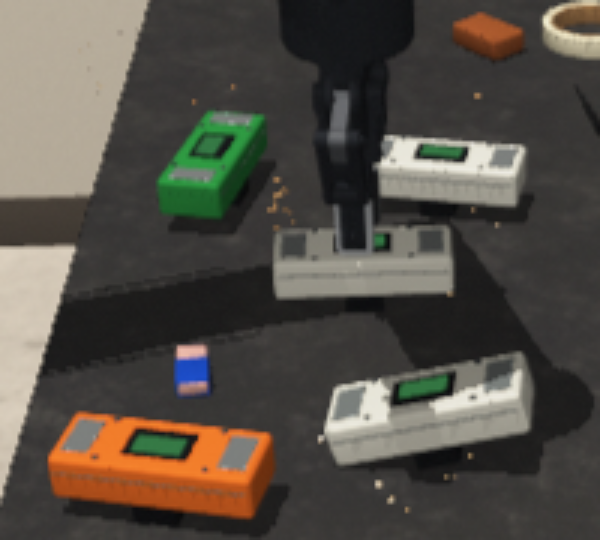

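Logger 3 stayed down on its near end, so it's the loose one, while 1 and 2 are level. I'll grip it across its 52 mm.

Emit:
move_arm --plan '[{"translation":[0.012,-0.003,-0.005],"rotation":[0,0,0],"claw":1},{"translation":[0.012,-0.003,-0.01],"rotation":[0,0,0],"claw":1},{"translation":[0.012,-0.003,-0.015],"rotation":[0,0,0],"claw":1},{"translation":[0,0,-0.025],"rotation":[0,0,0],"claw":1},{"translation":[0,0,-0.025],"rotation":[0,0,0],"claw":1},{"translation":[0,0,-0.02],"rotation":[0,0,0],"claw":1},{"translation":[0,0,-0.015],"rotation":[0,0,0],"claw":1},{"translation":[0,0,-0.012],"rotation":[0,0,0],"claw":1},{"translation":[0,0,-0.01],"rotation":[0,0,0],"claw":1},{"translation":[0,0,-0.006],"rotation":[0,0,0],"claw":1},{"translation":[0,0,0],"rotation":[0,0,0],"claw":1}]' --force 40

```text
t: 8.87
ee_pos: [0.5268, -0.0576, 0.0184]
tool_rot: [0.0, 0.999, -0.052, -0.001]
ft_force: [-0.7, -0.7, -0.3]
width: 0.997
```

Emit:
move_arm --plan '[{"translation":[0.002,0,0.006],"rotation":[0,0,0],"claw":1},{"translation":[0,0,0],"rotation":[0,0,0],"claw":0.3},{"translation":[0,0,0],"rotation":[0,0,0],"claw":0.3},{"translation":[0,0,0],"rotation":[0,0,0],"claw":0.3},{"translation":[0,0,0],"rotation":[0,0,0],"claw":0.3},{"translation":[0,0,0],"rotation":[0,0,0],"claw":0.3},{"translation":[0,0,0],"rotation":[0,0,0],"claw":0.3}]' --force 40

```text
t: 9.45
ee_pos: [0.5301, -0.0574, 0.0267]
tool_rot: [-0.0, 0.999, -0.052, 0.001]
ft_force: [-1.6, 0.9, 6.6]
width: 0.603
```

Emit:
move_arm --plan '[{"translation":[0,0,0.01],"rotation":[0,0,0],"claw":0.3},{"translation":[0,0,0.02],"rotation":[0,0,0],"claw":0.3},{"translation":[0,0,0.025],"rotation":[0,0,0],"claw":0.3},{"translation":[0,0,0.015],"rotation":[0,0,0],"claw":0.3},{"translation":[0,0,0],"rotation":[0,0,0],"claw":0.3}]'

```text
t: 9.87
ee_pos: [0.5307, -0.0574, 0.099]
tool_rot: [-0.0, 0.999, -0.052, 0.002]
ft_force: [0.7, -0.3, -3.3]
width: 0.608
```

```bash
python3 sv.py pics/p5.png 110 290 160 360
```

```text
(no output)
```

View pics/p5.png

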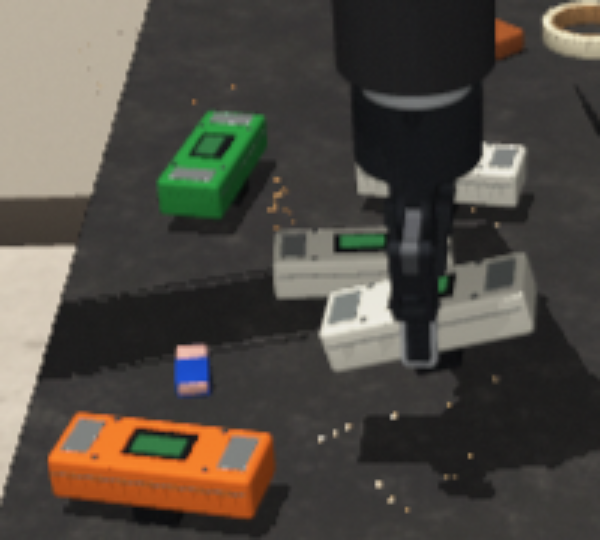

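It's held with its tilt kept, and the opening of 0.61 × 85 mm ≈ 52 mm matches the case. I'll carry it to the board.

Emit:
move_arm --plan '[{"translation":[0.001,-0.015,0],"rotation":[0,0,0],"claw":0.3},{"translation":[0.001,-0.025,0],"rotation":[0,0,0],"claw":0.3},{"translation":[0.001,-0.028,0],"rotation":[0,0,0],"claw":0.3},{"translation":[0.001,-0.028,0],"rotation":[0,0,0],"claw":0.3},{"translation":[0.001,-0.028,0],"rotation":[0,0,0],"claw":0.3},{"translation":[0.001,-0.028,0],"rotation":[0,0,0],"claw":0.3},{"translation":[0.001,-0.028,0],"rotation":[0,0,0],"claw":0.3},{"translation":[0.001,-0.028,0],"rotation":[0,0,0],"claw":0.3},{"translation":[0,-0.028,0],"rotation":[0,0,0],"claw":0.3},{"translation":[0,-0.025,0],"rotation":[0,0,0],"claw":0.3},{"translation":[0,-0.017,0],"rotation":[0,0,0],"claw":0.3},{"translation":[0,0,0],"rotation":[0,0,0],"claw":0.3}]'

```text
t: 10.92
ee_pos: [0.5354, -0.3378, 0.0919]
tool_rot: [-0.001, 0.999, -0.054, -0.002]
ft_force: [-0.9, 0.9, -4.9]
width: 0.607
```

Emit:
move_arm --plan '[{"translation":[0,0,-0.02],"rotation":[0,0,0],"claw":0.3},{"translation":[0,0,-0.02],"rotation":[0,0,0],"claw":0.3},{"translation":[0,0,-0.01],"rotation":[0,0,0],"claw":0.3},{"translation":[0,0,-0.006],"rotation":[0,0,0],"claw":0.3},{"translation":[0,0,-0.004],"rotation":[0,0,0],"claw":0.3},{"translation":[0,0,-0.003],"rotation":[0,0,0],"claw":0.3},{"translation":[0,0,-0.002],"rotation":[0,0,0],"claw":0.3},{"translation":[0,0,0],"rotation":[0,0,0],"claw":0.3},{"translation":[0,0,0],"rotation":[0,0,0],"claw":0.3}]'

```text
t: 11.67
ee_pos: [0.5378, -0.3356, 0.0314]
tool_rot: [0.0, 0.999, -0.052, 0.001]
ft_force: [0.9, 0.2, -3.4]
width: 0.601
```

Emit:
move_arm --plan '[{"translation":[0,0,-0.001],"rotation":[0,0,0],"claw":0.3},{"translation":[0,0,0],"rotation":[0,0,0],"claw":0.3},{"translation":[0,0,0],"rotation":[0,0,0],"claw":0.7},{"translation":[0,0,0],"rotation":[0,0,0],"claw":1},{"translation":[0,0,0],"rotation":[0,0,0],"claw":1},{"translation":[0,0,0],"rotation":[0,0,0],"claw":1},{"translation":[0,0,0],"rotation":[0,0,0],"claw":1},{"translation":[0,0,0.01],"rotation":[0,0,0],"claw":1},{"translation":[0,0,0.02],"rotation":[0,0,0],"claw":1},{"translation":[0,0,0.025],"rotation":[0,0,0],"claw":1},{"translation":[0,0,0.03],"rotation":[0,0,0],"claw":1},{"translation":[0,0,0.03],"rotation":[0,0,0],"claw":1}]'

```text
t: 12.67
ee_pos: [0.537, -0.3355, 0.1464]
tool_rot: [0.0, 0.999, -0.052, -0.0]
ft_force: [0.4, -0.6, 0.8]
width: 1.001
```

Emit:
move_arm --plan '[{"translation":[-0.01,0.025,0.02],"rotation":[0,0,0],"claw":1},{"translation":[-0.01,0.025,0.02],"rotation":[0,0,0],"claw":1},{"translation":[-0.015,0.025,0.01],"rotation":[0,0,0],"claw":1},{"translation":[-0.015,0.025,0.01],"rotation":[0,0,0],"claw":1},{"translation":[-0.015,0.025,0],"rotation":[0,0,0],"claw":1},{"translation":[-0.015,0.025,0],"rotation":[0,0,0],"claw":1},{"translation":[-0.015,0.025,0],"rotation":[0,0,0],"claw":1},{"translation":[-0.01,0.015,0],"rotation":[0,0,0],"claw":1},{"translation":[0,0,0],"rotation":[0,0,0],"claw":1},{"translation":[0,0,0],"rotation":[0,0,0],"claw":1}]'

```text
t: 13.5
ee_pos: [0.4324, -0.145, 0.206]
tool_rot: [0.0, 0.999, -0.051, 0.001]
ft_force: [-0.7, 0.8, -0.1]
width: 0.999
```

```bash
python3 rep.py; python3 - <<'E'
from h import *
from plant import snapshot
a=snapshot("top")["pixels"][180:400,120:540]; b=snapshot("side")["pixels"][120:430,130:430]
b=cv2.resize(b,(420,434))
cv2.imwrite("pics/fin.png",np.vstack([a,b])[:600,:,::-1])
E
```

```text
white [246. 278.] [0.4883 0.1346 0.1279 0.0487 0.5501]
white [475. 254.] [  0.5402  -0.3375   0.1307   0.0515 -11.9726]
white [177. 248.] [  0.5499   0.2749   0.129    0.0524 -12.6147]
disp [245. 278.] [0.489  0.1366 0.0326 0.0162 0.5983]
disp [474. 255.] [  0.5378  -0.3369   0.0336   0.0185 -12.0219]
disp [175. 247.] [  0.5505   0.2776   0.0329   0.0181 -12.9128]
13.55 [ 0.43256423 -0.14549262  0.20554101] [0.29843723 0.20465005 0.51796862]
```

View pics/fin.png

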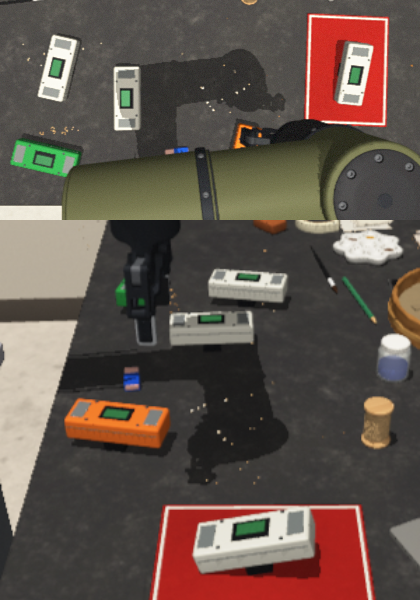

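The final picture shows logger 3 tipped on its foot and low end, well inside the red board. Loggers 1 and 2 are level in their original places, and the eraser, jar and spool look undisturbed.

```bash
python3 -c "
from plant import ticket; print(ticket.sign_off())"
```

```text
the job is handed in; nothing more can be done
None
```

I pressed the near patch of each white logger. The left and middle ones rocked back level, so they are sound. The right one (started at about x 0.54, y −0.06) stayed down on its end, so its block is loose. I gripped it across the 52 mm, carried it to the red board and set it down tipped, then handed the job in at about 13.6 s of the 62 s allowed.

**Last checks:**
- **Loose logger:** its foot is about 10–15 mm from the board's centre. It rests tipped on its foot and near end. I judged the tilt from the pictures and did not measure the angle. It turned about 6° in yaw during release, which does not matter for the placing.
- **Sound loggers:** both are level and within about 2 mm of where they started.
- **Forces:** the highest press reading was about 11 N, and the tool force was about zero at the end.
- **Bystanders:** the jar, spool and eraser look unmoved in the final picture, but I did not re-measure them.

None of the checks failed or disagreed.

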